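Dip the oil of a geared motor and hold the dipstick level to be read

ROBOT

A 6-joint arm with a two-finger parallel gripper is mounted at the origin on the work surface. World frame = base frame: x ahead of the robot, y to its left, z up, the work surface at z = 0. Lengths are in m, angles in rad, forces in N, time in s.
With the tool pointing down it reaches from about 0.275 to 0.775 m from the base axis. Payload 14.6 kg.
Tool frame: the origin (TCP) lies on the mounting face of the last link; the fingertips stand 173 mm ahead of it and the grasp point (between the pads) lies 155 mm ahead of it; z points along the fingers, y is the line along which they close (so a half turn about z gives the same grasp; the last joint's range is limited). The gripper opens to 85 mm and grips with 20 to 120 N. Pads are 22 mm wide; open, the fingers measure 114 mm over their backs; the gripper's body (76 mm by 85 mm) begins 54 mm behind the grasp point. The pads swing forward as they close: fully open they stand 13 mm farther back than shut.
Start: joints at [-1.462, 0.263, -0.048, 1.259, 0, 1.415], TCP at [0.137, -0.507, 0.405] pointing down, gripper open.
Joint ranges: [-2.65, 2.65], [-0.89, 1.7], [-1.18, 1.37], [-2.13, 2.11], [-1.35, 1.29], [-3.14, 3.14]. Speed limits (rad/s): [1.89, 1.89, 2.57, 2.79, 3.14, 3.14].

INTERFACE

Orientations are given as [roll, pitch, yaw] about the fixed x, y, z axes, in that order (R = Rz(yaw) Ry(pitch) Rx(roll)).
In Python, from station import telemetry, viewer, order gives the robot as it stands.
- The arm moves only by the tool carry_out, never from a script. Its arguments are lists of equal length, an entry for each row: "fingers": the opening, from 0 (shut) to 1 (fully open); "travel": the shift along the tool's x, y, z in fractions of the full range, 1 being 1000 mm, a list of three; "angular": the turn, a rotation vector about the tool's x, y, z in normalised numbers (1 is 180 degrees), a list of three. In form: {"fingers": [fingers, ...], "travel": [[dx, dy, dz], ...], "angular": [[ax, ay, az], ...]}. A call has 1 to 20 rows; each row is the pose to reach, as a shift and turn from the pose commanded when the call began, along the tool's axes at that moment; what a row does not reach only later rows make up. A row lasts 1/12 s, in which the tool goes at most 41.7 mm and 7.16 degrees, less where a joint would pass 70% of its speed; a pose out of reach is approached as far as the arm can. A call with a gripper value outside its range is refused whole. The fingers move at their own pace and stop on an object; the grip force is fixed at half the most. Time passes only in rows, so rows that repeat a pose let the fingers close. It gives the time, the measured TCP pose, the force, the opening and the grip force at its end, in the units of the state.
- telemetry.get_obs(): the state, without advancing time (a new reading comes with each control period).
- viewer.camera(name): name is "scene" or "top"; returns (picture, depth): 384x512x3 uint8, red, green, blue; 384x512 float32, m along the optical axis (not along the pixel's ray), 0 where there is no reading.
- viewer.camera_model(name): a dict with "mtx" (3x3 intrinsics, pixels), "dist" ([k1, k2, p1, p2, k3] as OpenCV has them; the pictures are not rectified), "R" (3x3) and "t" (3): a world point X has camera coordinates R X + t. Camera axes: x right, y down, z forward; pixel columns grow to the right and rows downward; lengths in m; the calibration is good to about 2 mm. A picture is of the moment at which its call begins. camera_model takes no time and is no camera call.
- order.finish_job(): hands the job in; it is judged then, once.
The state is a dict: "t": time; "joint_pos": joint angles; "qvel": joint speeds; "effort": joint torques, N m; "ee_pos": TCP position; "tool_rot": TCP orientation; "wrist_force": force on the tool from outside, world axes, zero at the start; "torque": the same for the moment, N m; "grip_width": opening from 0.0 (shut) to 1.0 (fully open); "finger_force": force on a finger pad.
Only numpy, scipy, OpenCV 4.12 (cv2) and the standard library are available. Lean on these libraries where they do the work, as an engineer would, in place of code of your own. Each camera call takes 0.05 s, during which the arm holds its last target. There are 200 camera calls.

TASK

Dip the oil of the green gear drive on the welding bench: take the wiped dipstick out of the V-blocks by its orange grip, push it down the slanting filler tube without forcing it until its collar sits on the tube's mouth, then draw it right out. Finish still holding it level and still, marked face up, with its tip about 100 mm above the aluminium drip tray, ready to be read. Let it touch neither the bench nor the tray, and leave the other things on the bench where they are.

Things in the scene. Friction and masses are not known exactly. Their poses are not given: they have to be found in the camera images.
- dipstick: Dipstick, 206 mm long, 70 to 120 g. Origin on the rod's axis at the collar's seating face; +x runs to the tip, +z is the side of the white marked face. Steel rod, diameter 8 mm, x = 0 to 130 mm; dark collar, diameter 32 mm, x = -8 to 0. It starts level in the V-blocks, marked face up, axis 45 mm above the bench, tip roughly towards the robot.
- grip (a point): Middle of the dipstick's orange grip, on its axis at x = -45 mm in the dipstick's frame, same axes. The grip is a bar 14 mm wide (y), 24 mm high (z), 64 mm long (x = -76 to -12 mm): pinch it across the 14 mm. It overhangs the V-blocks freely.
- tip (a point): The dipstick's rounded tip, on its axis at x = +130 mm in its frame, same axes. The white marked flat with two black lines lies on the +z side, x = 77 to 127 mm.
- filler: Steel filler tube fixed to the gear drive. Origin at the centre of its mouth, 185 mm above the bench; +z points out along the tube, 40 degrees above level, away from the robot; y is level. Bore 13 mm, flaring to 23 mm (29 mm outside) in the last 18 mm. Home: dipstick's origin at the mouth, its x along -z. The rod slides freely for 130 mm, then the collar stops hard on the rim.
- drive: Green gearcase with grey motor, fixed, origin under the gearcase's middle on the bench. In its frame: gearcase and feet x and y +-88 mm, 178 mm high (lifting eye 218); motor y = 70 to 270 mm, 160 mm high (terminal box, y = 105 to 185 mm, 184 high); output shaft to y = -150 mm at 90 mm height; filler's mouth at (125, 0, 185) mm.
- vblocks: Pair of steel V-blocks on a dark base bar, fixed, 120 x 50 mm, 49 mm high; origin under its middle, x along the grooves. Blocks at x = +-35 mm, each 25 mm long, 40 mm wide. They carry the rod ahead of the collar; the rod lifts straight up out of them.
- tray: Loose shallow aluminium drip tray, 150 (x) x 200 (y) x 22 mm high, wall 3 mm, 0.7 kg, origin under its centre, z up.
- hub: Bored steel hub (thick ring), diameter 80 mm, 50 mm high, standing on the bench, origin under its centre. Bystander.
- shaft: Turned steel part standing on its 86 mm flange, 100 mm high, origin under its centre. Bystander.
- tin: Open red tin, diameter 100 mm, 95 mm high, origin under its centre. Bystander.
- brush: Wire brush with a wooden handle, 190 mm long, 34 mm high, lying on its bristles. Bystander.
- hammer: Hammer with a wooden handle lying on the bench. Bystander.
- pliers: Pliers with red handles lying on the bench, 130 mm long. Bystander.
Things that resemble listed ones, but are neither listed nor needed, are in the scene too. What is shaped like the vblocks but brown, pink or red is not meant.

How it is judged:
On the way, in this order (a step that is already met when the one before it is completed fails the run):
1. the dipstick is lifted out of the V-blocks in the gripper (contact force between the fingers and dipstick above 1 N and contact force between dipstick and vblocks below 0.05 N and height (world z) of dipstick above 0.07 m), for 0.2 s.
2. the dipstick is fully home in the filler tube: collar within 3 mm of the mouth, rod in line with the tube (contact force between the fingers and dipstick above 1 N and z of dipstick in the frame of filler below 0.003 m and distance between dipstick and filler below 0.006 m and angle between the x axis of dipstick and the z axis of filler, either way round below 0.1 rad), for 0.05 s.
3. the dipstick is drawn right out of the tube (contact force between the fingers and dipstick above 1 N and distance between tip and filler above 0.02 m and (z of tip in the frame of filler above 0.01 m or x of tip in the frame of filler above 0.03 m or y of tip in the frame of filler above 0.03 m or y of tip in the frame of filler below -0.03 m)), for 0.2 s.
At the end, for the whole second after the job is handed in: The dipstick is held still in the fingers and touches nothing else, its rod level within 8 degrees and its marked face up within 20 degrees, its tip over the drip tray (inside its outline) and 60 to 170 mm above the bench (contact force between the fingers and dipstick above 1 N and angle between dipstick's own x axis and vertical between 1.4308 and 1.7108 rad and angle between dipstick's own z axis and vertical below 0.35 rad and x of tip in the frame of tray between -0.075 and 0.075 m and y of tip in the frame of tray between -0.1 and 0.1 m and z of tip in the frame of tray between 0.06 and 0.17 m and contact force between dipstick and drive below 0.05 N and contact force between dipstick and vblocks below 0.05 N and contact force between dipstick and tray below 0.05 N and contact force between dipstick and hub below 0.05 N and contact force between dipstick and shaft below 0.05 N and contact force between dipstick and tin below 0.05 N and contact force between dipstick and brush below 0.05 N and contact force between dipstick and hammer below 0.05 N and contact force between dipstick and pliers below 0.05 N and linear speed of dipstick below 0.02 m/s and angular speed of dipstick below 0.15 rad/s); the arm keeps its last pose, push and grip.
It fails at once if the dipstick comes down on the bench (height (world z) of tip below 0.008 m or height (world z) of dipstick below 0.018 m or height (world z) of grip below 0.014 m).
It fails at once if the dipstick touches the drip tray (contact force between dipstick and tray above 0.5 N).
It fails at once if the dipstick is forced against the gear drive (over 40 N) (contact force between dipstick and drive above 40 N).
It fails at once if the tray or another loose thing on the bench is moved more than 30 mm (distance of any of tray, hub, shaft, tin, brush, hammer, pliers from where it was at the start of the episode above 0.03 m).
It also fails if it takes over 61 s, if anything falls off the work surface, if the arm or the gripper's body presses on something with over 40 N, if the wrist force passes 120 N, or if a joint passes its speed limit or range.

## Working session

There is one attempt and no reset: what is moved stays moved. The work goes in short steps, Python scripts to look and compute and a tool call to move; the robot and the scene stay as the last step left them, time stands still between calls to the robot, and variables do not carry over. Pictures are saved under pics/ and viewed, at most 10 in all, crops included, and the job is handed in when it is done.

Besides the shell and the picture viewer there is one more tool, called after "Call:" by a JSON object that holds its "name" and its "arguments". carry_out: Moves the arm, as the interface text tells. Its arguments: {"type":"object","properties":{"fingers":{"type":"array"},"travel":{"type":"array"},"angular":{"type":"array"}},"required":["fingers","travel","angular"]}

```bash
mkdir -p pics; ls; cat > h.py <<'E'
import numpy as np, cv2
from scipy.spatial.transform import Rotation as Ro
from station import telemetry, viewer, order
E
python3 - <<'E'
from h import *
np.set_printoptions(precision=4,suppress=True)
print(telemetry.get_obs())
for n in("scene","top"):
    p,d=viewer.camera(n); np.savez(f"{n}.npz",p=p,d=d,**viewer.camera_model(n))
    cv2.imwrite(f"pics/{n}0.png",cv2.resize(p[...,::-1],(800,600),interpolation=cv2.INTER_CUBIC))
    m=viewer.camera_model(n); print(n,m,"pos",-np.array(m["R"]).T@m["t"])
E
```

```text
pics
{'t': 0.0, 'joint_pos': array([-1.4623,  0.2635, -0.0489,  1.2594, -0.    ,  1.4155]), 'qvel': array([-0.0004,  0.0001,  0.0007,  0.0002, -0.0002,  0.0015]), 'effort': array([  0.0014, -63.7615,  38.457 ,   0.0136,  -0.0001,   0.    ]), 'ee_pos': array([ 0.1369, -0.5068,  0.4042]), 'tool_rot': array([-3.1406, -0.0002,  0.2638]), 'wrist_force': array([-0.9447, -0.0162,  0.1233]), 'torque': array([-0.0268,  0.0327, -0.0167]), 'finger_force': 0.0, 'grip_width': 0.9969852455272659}
scene {'mtx': array([[346.6889,   0.    , 249.4094],
       [  0.    , 346.6889, 191.8056],
       [  0.    ,   0.    ,   1.    ]]), 'dist': array([-0.0497,  0.    ,  0.    ,  0.    ,  0.    ]), 'R': array([[ 0.8201,  0.5718, -0.0207],
       [ 0.3402, -0.5165, -0.7858],
       [-0.46  ,  0.6374, -0.6182]]), 't': array([-0.4703, -0.0957,  1.4643])} pos [ 1.0919 -0.7138  0.8202]
top {'mtx': array([[397.8662,   0.    , 249.9269],
       [  0.    , 397.8662, 189.6695],
       [  0.    ,   0.    ,   1.    ]]), 'dist': array([-0.0521,  0.    ,  0.    ,  0.    ,  0.    ]), 'R': array([[ 0.0244, -0.9997,  0.0041],
       [-0.9849, -0.0247, -0.1713],
       [ 0.1714,  0.0001, -0.9852]]), 't': array([-0.0107,  0.5891,  1.6142])} pos [0.3039 0.0037 1.6913]
```

View pics/scene0.png

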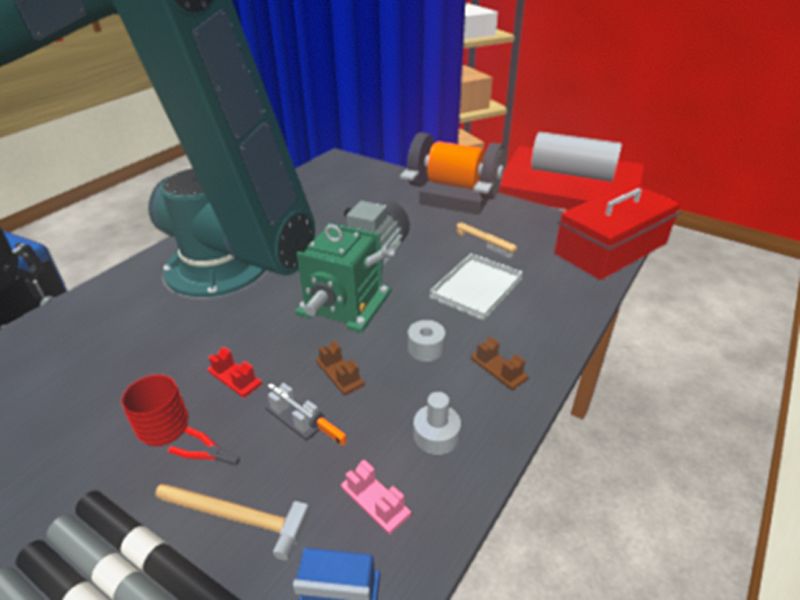

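View pics/top0.png

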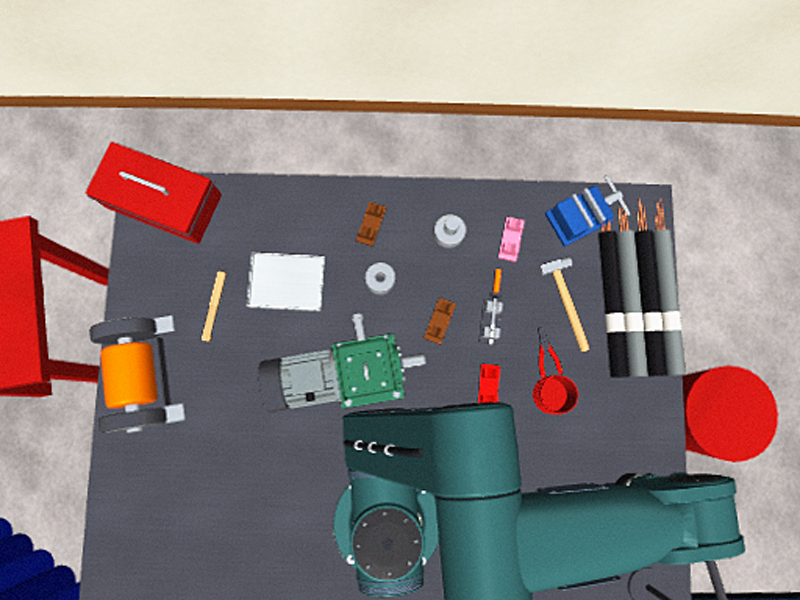

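Scene view: the dipstick lies in the grey V-blocks at (293,410) with its orange grip at (330,428); in the top view they are at (491,315) and (497,281). Lookalikes are brown (340,366) and (498,362), red (234,371) and pink (376,495), all excluded by colour. The tray is at (477,285) scene / (287,282) top. The filler tube is at (382,252) scene / (360,327) top.

```bash
python3 - <<'E'
from h import *
s=np.load("scene.npz")["p"];t=np.load("top.npz")["p"]
def c(im,u,v,w,h,k): return cv2.resize(im[v:v+h,u:u+w,::-1],None,fx=k,fy=k,interpolation=cv2.INTER_CUBIC)
a=np.vstack([np.hstack([c(s,165,235,65,50,6),c(s,210,130,65,50,6)]),np.hstack([c(t,285,165,65,50,6),c(t,205,190,65,50,6)])])
print(a.shape);cv2.imwrite("pics/crop.png",a)
E
```

```text
(600, 780, 3)
```

View pics/crop.png

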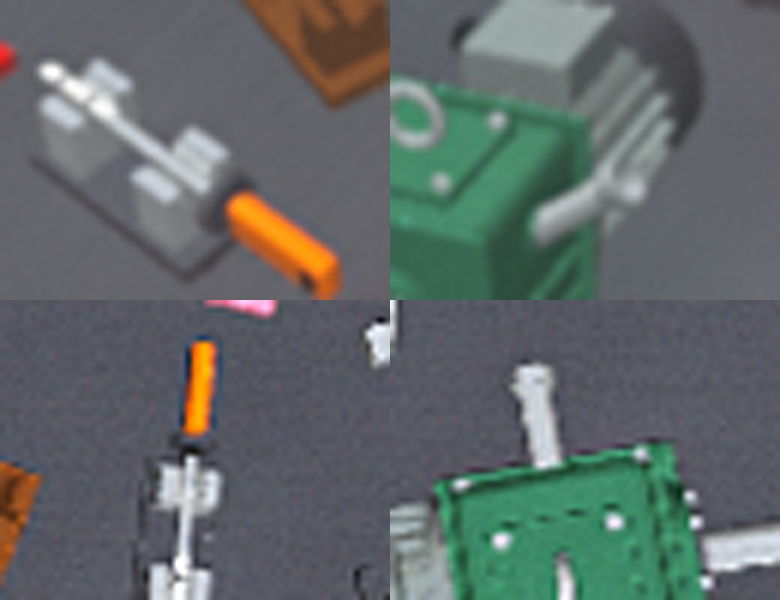

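```bash
cat >> h.py <<'E'
def ray(f,uv):
    n=cv2.undistortPoints(np.array(uv,float).reshape(-1,1,2),f["mtx"],f["dist"])[:,0]
    return np.c_[n,np.ones(len(n))]@f["R"], -f["R"].T@f["t"]
def onz(f,uv,z):
    r,c=ray(f,uv); return c+r*((z-c[2])/r[:,2])[:,None]
def cloud(f,mask):
    v,u=np.nonzero(mask&(f["d"]>0)); r,c=ray(f,np.c_[u,v]); return c+r*f["d"][v,u][:,None]
def tri(fs,uvs):
    A=np.zeros((3,3));b=np.zeros(3)
    L=[]
    for f,uv in zip(fs,uvs):
        r,c=ray(f,[uv]); r=r[0]/np.linalg.norm(r); P=np.eye(3)-np.outer(r,r);A+=P;b+=P@c;L.append((P,c))
    X=np.linalg.solve(A,b); return X,[np.linalg.norm(P@(X-c)) for P,c in L]
E
python3 - <<'E'
from h import *
np.set_printoptions(precision=4,suppress=True)
S=dict(np.load("scene.npz"));T=dict(np.load("top.npz"))
def roi(f,u,v,w,h):
    m=np.zeros((384,512),bool);m[v:v+h,u:u+w]=1;return m
def hsv(f): return cv2.cvtColor(f["p"],cv2.COLOR_RGB2HSV).transpose(2,0,1).astype(int)
def N(px,py,x0,y0,u,v): return ((px-x0+.5)/6-.5+u,(py-y0+.5)/6-.5+v)
for n,f,r in(("scene",S,(165,235,65,50)),("top",T,(285,165,65,50))):
    H,s,V=hsv(f); m=roi(f,*r)&(H>8)&(H<22)&(s>200)&(V>150)
    P=cloud(f,m); print(n,"orange",m.sum(),"med",np.median(P,0),"min",P.min(0),"max",P.max(0))
    if n=="top":
        v,u=np.nonzero(m);Q=onz(f,np.c_[u,v],.057);print("rect z57",cv2.minAreaRect(Q[:,:2].astype(np.float32)*1000))
print("grip far end",tri([S,T],[N(333,262,0,0,165,235),N(203,342,0,300,285,165)]))
print("tip",tri([S,T],[N(47,70,0,0,165,235),((491+.5)*.64-.5,(341+.5)*.64-.5)]))
print("collar/rod",tri([S,T],[N(207,187,0,0,165,235),N(191,455,0,300,285,165)]))
print("mouth",tri([S,T],[N(627,172,390,0,210,130),N(533,374,390,300,205,190)]))
print("tube base",tri([S,T],[N(541,228,390,0,210,130),N(547,465,390,300,205,190)]))
H,s,V=hsv(T);m=roi(T,205,190,65,80)&(H>60)&(H<90)&(s>90)
P=cloud(T,m);k=abs(P[:,2]-.178)<.012;print("green z",np.percentile(P[:,2],[5,50,95]),k.sum())
v,u=np.nonzero(m&(T["d"]>0));Q=onz(T,np.c_[u,v][k],.178)
print("gear top rect",cv2.minAreaRect(Q[:,:2].astype(np.float32)*1000))
for n,f,r in(("scene",S,(228,150,30,30)),("top",T,(222,200,15,18))):
    H,s,V=hsv(f);m=roi(f,*r)&(s<60)&(V>130);P=cloud(f,m);P=P[(P[:,2]>.1)&(P[:,2]<.21)]
    o=np.argsort(P[:,0]);print(n,"tube");print(P[o][::max(1,len(P)//18)])
H,s,V=hsv(T);m=roi(T,150,155,65,50)&(V>185)&(s<40);P=cloud(T,m)
print("tray",np.median(P,0));v,u=np.nonzero(m);Q=onz(T,np.c_[u,v],.015);print(cv2.minAreaRect(Q[:,:2].astype(np.float32)*1000))
E
```

```text
scene orange 116 med [ 0.6465 -0.2853  0.0547] min [ 0.6133 -0.2912  0.042 ] max [ 0.6759 -0.2747  0.0592]
top orange 61 med [ 0.628  -0.2767  0.0547] min [ 0.521  -0.2947  0.0016] max [ 0.6717 -0.1468  0.0653]
rect z57 ((595.0445556640625, -212.6361083984375), (51.92707061767578, 205.84957885742188), 34.96287155151367)
grip far end (array([ 0.6735, -0.2823,  0.0559]), [np.float64(0.0007729696427273254), np.float64(0.0007729696427272242)])
tip (array([ 0.4763, -0.2654,  0.0493]), [np.float64(0.0006015981295299538), np.float64(0.0006015981295300087)])
collar/rod (array([ 0.593 , -0.276 ,  0.0481]), [np.float64(0.0008102448463289423), np.float64(0.00081024484632887)])
mouth (array([0.5164, 0.0852, 0.189 ]), [np.float64(0.000869671412399152), np.float64(0.0008696714123990476)])
tube base (array([0.4626, 0.0757, 0.1371]), [np.float64(0.0009500292890561244), np.float64(0.0009500292890562016)])
green z [0.0144 0.1722 0.3126] 1075
gear top rect ((393.38604736328125, 62.74671936035156), (134.44358825683594, 143.0258026123047), 11.21375846862793)
scene tube
[[0.4099 0.2094 0.1228]
 [0.4184 0.
[... 437 characters left out ...]
0.1777]
 [0.5253 0.079  0.1768]]
top tube
[[0.462  0.0785 0.1525]
 [0.465  0.0822 0.1599]
 [0.4691 0.0785 0.1591]
 [0.4698 0.071  0.154 ]
 [0.4731 0.0786 0.1581]
 [0.4764 0.0824 0.1621]
 [0.4798 0.0823 0.1664]
 [0.483  0.0822 0.1721]
 [0.4866 0.0861 0.1731]
 [0.4873 0.0903 0.1669]
 [0.4912 0.0749 0.1697]
 [0.4943 0.0786 0.175 ]
 [0.4972 0.0899 0.1804]
 [0.5003 0.0897 0.186 ]
 [0.5033 0.0933 0.1915]
 [0.5049 0.0747 0.1833]
 [0.5068 0.0971 0.1935]
 [0.5108 0.0782 0.1958]
 [0.5142 0.0872 0.1696]
 [0.5172 0.0792 0.1777]
 [0.5204 0.0907 0.1803]
 [0.5212 0.0755 0.1773]]
tray [0.6336 0.2942 0.0045]
((632.1085815429688, 293.5814514160156), (200.91143798828125, 152.88876342773438), 88.32695007324219)
```

The mouth triangulates to (.516, .085, .189) and the drive model puts it at (.516, .087, .185), so they agree. The tip, collar and grip heights are also right (top of grip 0.056, top of rod 0.048). Next I refine the dipstick and tube axes and work out the first move.

```bash
cat >> h.py <<'E'
def plan(p,R,at=None):
    o=telemetry.get_obs(); p0,R0=at or (o["ee_pos"],Ro.from_euler("xyz",o["tool_rot"]))
    print("travel",np.round(R0.inv().apply(np.array(p)-p0)*1000,1),"ang",np.round((R0.inv()*R).as_rotvec(),4))
def dipR(xd,zd):  # tool x = xd, tool z = -zd
    xd=np.array(xd)/np.linalg.norm(xd);z=-np.array(zd);z=z-xd*(z@xd);z/=np.linalg.norm(z)
    return Ro.from_matrix(np.c_[xd,np.cross(z,xd),z])
E
python3 - <<'E'
from h import *
np.set_printoptions(precision=4,suppress=True)
S=dict(np.load("scene.npz"));T=dict(np.load("top.npz"))
hs=lambda f:cv2.cvtColor(f["p"],cv2.COLOR_RGB2HSV).transpose(2,0,1).astype(int)
H,s,V=hs(T);m=np.zeros((384,512),bool);m[170:189,312:323]=1;m&=(H>8)&(H<22)&(s>150)
v,u=np.nonzero(m);Q=onz(T,np.c_[u,v],.055);print(len(u),"grip rect",cv2.minAreaRect(Q[:,:2].astype(np.float32)*1000),Q.mean(0))
N=lambda px,py,x0,y0,u,v:((px-x0+.5)/6-.5+u,(py-y0+.5)/6-.5+v)
print("axis pts",onz(T,[N(203,345,0,300,285,165),N(197,432,0,300,285,165)],.057),onz(T,[N(191,458,0,300,285,165),N(180,590,0,300,285,165)],.049))
# gear top edges, z .178
print("gear corners",onz(T,[N(437,485,390,300,205,190),N(672,446,390,300,205,190)],.178))
# tube edges by depth cloud from top: centreline fit
m=np.zeros((384,512),bool);m[204:217,222:235]=1;H,s,V=hs(T);m&=(s<60)&(V>130)
P=cloud(T,m);P=P[(P[:,2]>.14)&(P[:,0]<.50)];c=P.mean(0);d=np.linalg.svd(P-c)[2][0];print("tube",c,d,np.degrees(np.arctan2(d[1],d[0])),np.degrees(np.arcsin(abs(d[2]))))
plan([.645,-.2798,.32],dipR([-.1972,.0169,0],[0,0,1]))
E
```

```text
47 grip rect ((639.2359008789062, -280.2718505859375), (12.954381942749023, 65.08805847167969), 84.04953002929688) [ 0.6395 -0.28    0.055 ]
axis pts [[ 0.6705 -0.2827  0.057 ]
 [ 0.6083 -0.2781  0.057 ]] [[ 0.5912 -0.2752  0.049 ]
 [ 0.4982 -0.2672  0.049 ]]
gear corners [[ 0.4446  0.1439  0.178 ]
 [ 0.4732 -0.0048  0.178 ]]
tube [0.4821 0.0802 0.166 ] [-0.7611 -0.1767 -0.6241] -166.92749720809152 38.61929793016867
travel [549.7 -86.6  84.4] ang [-0.0001 -0.0013 -2.7924]
```

Careful with the scale: shifts go in shares of 1000 mm and turns go in shares of 180 degrees. That gives: 546 mm / 1000 = 0.546, -87 mm / 1000 = -0.087, -2.79 rad / 3.1416 = -0.8881.

Call:
{"name": "carry_out", "arguments": {"fingers": [1,1,1,1,1,1,1,1,1,1,1,1,1,1,1,1,1,1,1,1], "travel": [[0.546,-0.087,0.084],[0.546,-0.087,0.084],[0.546,-0.087,0.084],[0.546,-0.087,0.084],[0.546,-0.087,0.084],[0.546,-0.087,0.084],[0.546,-0.087,0.084],[0.546,-0.087,0.084],[0.546,-0.087,0.084],[0.546,-0.087,0.084],[0.546,-0.087,0.084],[0.546,-0.087,0.084],[0.546,-0.087,0.084],[0.546,-0.087,0.084],[0.546,-0.087,0.084],[0.546,-0.087,0.084],[0.546,-0.087,0.084],[0.546,-0.087,0.084],[0.546,-0.087,0.084],[0.546,-0.087,0.084]], "angular": [[0,0,-0.8881],[0,0,-0.8881],[0,0,-0.8881],[0,0,-0.8881],[0,0,-0.8881],[0,0,-0.8881],[0,0,-0.8881],[0,0,-0.8881],[0,0,-0.8881],[0,0,-0.8881],[0,0,-0.8881],[0,0,-0.8881],[0,0,-0.8881],[0,0,-0.8881],[0,0,-0.8881],[0,0,-0.8881],[0,0,-0.8881],[0,0,-0.8881],[0,0,-0.8881],[0,0,-0.8881]]}}

```text
t: 1.77
ee_pos: [0.6413, -0.2804, 0.3202]
tool_rot: [3.141, -0.001, 2.77]
wrist_force: [0.2, -0.8, -0.1]
grip_width: 1.002
finger_force: 0.0
```

```bash
python3 - <<'E'
from h import *
np.set_printoptions(precision=4,suppress=True)
o=telemetry.get_obs();print(o["t"],o["joint_pos"],o["ee_pos"],o["tool_rot"])
plan([.642,-.2803,.30],dipR([-1,.088,0],[0,0,1]))
E
```

```text
1.7667 [-0.5285  0.6003  0.2812  1.2526 -0.     -0.1569] [ 0.6413 -0.2804  0.3202] [ 3.1415 -0.0009  2.77  ]
travel [-0.6  0.4 20.2] ang [ 0.0003 -0.0009 -0.2838]
```

In the tool's units: 50 mm / 1000 = 0.05, 35 mm / 1000 = 0.035, -0.284 rad / 3.1416 = -0.0904.

Call:
{"name": "carry_out", "arguments": {"fingers": [1,1,1,1,1,1,1,1], "travel": [[0,0,0.01],[0,0,0.02],[0,0,0.035],[0,0,0.05],[0,0,0.05],[0,0,0.05],[0,0,0.05],[0,0,0.05]], "angular": [[0,0,-0.0318],[0,0,-0.0637],[0,0,-0.0904],[0,0,-0.0904],[0,0,-0.0904],[0,0,-0.0904],[0,0,-0.0904],[0,0,-0.0904]]}}

```text
t: 2.43
ee_pos: [0.6415, -0.2806, 0.2717]
tool_rot: [-3.141, 0.001, 3.047]
wrist_force: [0.1, -1.1, -0.4]
grip_width: 0.996
finger_force: 0.0
```

```bash
python3 - <<'E'
from h import *
np.set_printoptions(precision=4,suppress=True)
p,d=viewer.camera("scene")
a=cv2.resize(p[200:320,130:280,::-1],None,fx=5,fy=5,interpolation=cv2.INTER_CUBIC);cv2.imwrite("pics/pre.png",a)
plan([.641,-.2803,.198],dipR([-1,.088,0],[0,0,1]))
E
```

```text
travel [ 0.6  0.3 73.7] ang [-0.0006  0.0012 -0.0063]
```

View pics/pre.png

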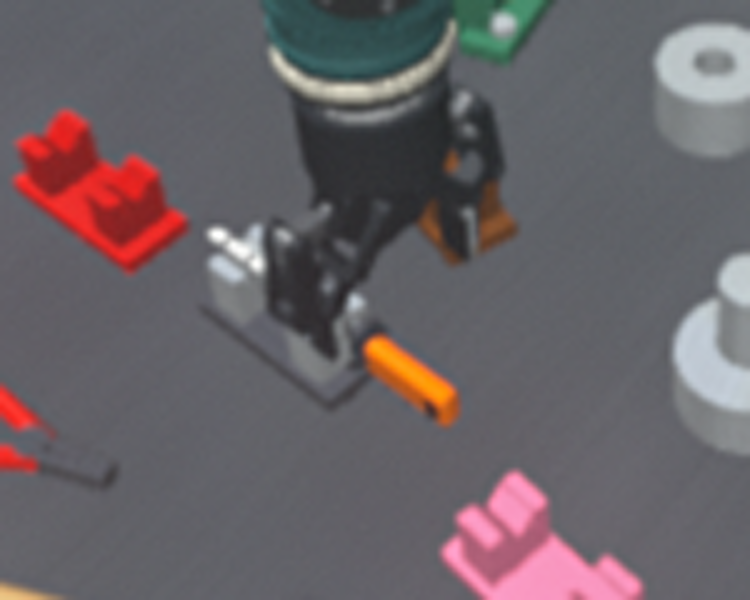

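The two fingers, near (310,300) and (465,200), straddle the line of the orange grip at (410,380), and nothing is in the way below them. I'll go down and close.

In the tool's units: 74 mm / 1000 = 0.074, 66 mm / 1000 = 0.066, -0.006 rad / 3.1416 = -0.0019.

Call:
{"name": "carry_out", "arguments": {"fingers": [1,1,1,1,1,0,0,0,0,0,0,0,0,0,0,0], "travel": [[0,0,0.025],[0,0,0.05],[0,0,0.066],[0,0,0.074],[0,0,0.074],[0,0,0.074],[0,0,0.074],[0,0,0.074],[0,0,0.074],[0,0,0.074],[0,0,0.074],[0,0,0.074],[0,0,0.074],[0,0,0.074],[0,0,0.074],[0,0,0.074]], "angular": [[0,0,-0.0019],[0,0,-0.0019],[0,0,-0.0019],[0,0,-0.0019],[0,0,-0.0019],[0,0,-0.0019],[0,0,-0.0019],[0,0,-0.0019],[0,0,-0.0019],[0,0,-0.0019],[0,0,-0.0019],[0,0,-0.0019],[0,0,-0.0019],[0,0,-0.0019],[0,0,-0.0019],[0,0,-0.0019]]}}

```text
t: 3.82
ee_pos: [0.6414, -0.2803, 0.1968]
tool_rot: [3.141, 0.0, 3.054]
wrist_force: [1.6, 5.1, 5.7]
grip_width: 0.155
finger_force: 60.5
```

In the tool's units: -220 mm / 1000 = -0.22, -205 mm / 1000 = -0.205.

Call:
{"name": "carry_out", "arguments": {"fingers": [0,0,0,0,0,0,0,0,0,0,0,0], "travel": [[0,0,-0.005],[0,0,-0.015],[0,0,-0.035],[0,0,-0.07],[0,0,-0.105],[0,0,-0.14],[0,0,-0.175],[0,0,-0.205],[0,0,-0.22],[0,0,-0.22],[0,0,-0.22],[0,0,-0.22]], "angular": [[0,0,0],[0,0,0],[0,0,0],[0,0,0],[0,0,0],[0,0,0],[0,0,0],[0,0,0],[0,0,0],[0,0,0],[0,0,0],[0,0,0]]}}

```text
t: 4.82
ee_pos: [0.6412, -0.2806, 0.4158]
tool_rot: [3.141, -0.001, 3.054]
wrist_force: [0.2, -0.3, -1.1]
grip_width: 0.157
finger_force: 59.4
```

```bash
cat >> h.py <<'E'
def fill(psi,el=40):
    a,e=np.radians([psi,el]);return np.array([np.cos(e)*np.cos(a),np.cos(e)*np.sin(a),np.sin(e)])
E
python3 - <<'E'
from h import *
np.set_printoptions(precision=4,suppress=True)
for n in("scene","top"):
    p,d=viewer.camera(n); np.savez(f"{n}1.npz",p=p,d=d,**viewer.camera_model(n))
    f=dict(np.load(f"{n}1.npz"))
    # project expected grip / dipstick points
    o=telemetry.get_obs();R=Ro.from_euler("xyz",o["tool_rot"]).as_matrix();g=o["ee_pos"]+.155*R[:,2]
    P=[g+R[:,0]*x for x in(-.031,0,.045,.175)]
    uv=cv2.projectPoints(np.array(P),cv2.Rodrigues(f["R"])[0],f["t"],f["mtx"],f["dist"])[0][:,0];print(n,uv)
    c=uv.mean(0).astype(int)-[45,35]
    im=cv2.resize(p[c[1]:c[1]+70,c[0]:c[0]+90,::-1],None,fx=6,fy=6,interpolation=cv2.INTER_CUBIC);globals()[n]=im
    print("crop origin",c)
cv2.imwrite("pics/held.png",cv2.resize(np.vstack([scene,top]),None,fx=.7,fy=.7))
u=fill(10.8);M=np.array([.5165,.0865,.185])
zd=np.cross(-u,[0,0,1]);zd=np.cross(zd,-u)
print(M+(.045+.2)*u+.155*zd/np.linalg.norm(zd), zd)
plan(M+(.045+.2)*u+.155*zd/np.linalg.norm(zd),dipR(-u,zd))
E
```

```text
scene [[212.5233 223.5219]
 [203.3162 217.9176]
 [190.5771 210.1547]
 [157.4984 189.9499]]
crop origin [145 175]
top [[328.0216 159.9953]
 [327.3803 168.0897]
 [326.4346 179.951 ]
 [323.6029 214.9468]]
crop origin [281 145]
[0.603  0.103  0.4612] [-0.4837 -0.0923  0.5868]
travel [ 71.8 378.7 -45.4] ang [-0.0955 -0.6954 -0.2654]
```

View pics/held.png

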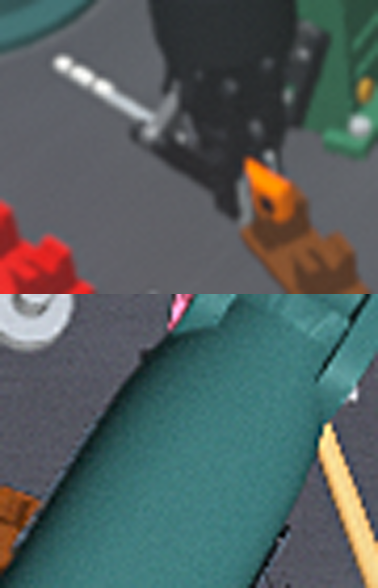

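The grip is good: the tip shows at about (158.4,189.6) against a predicted (157.5,189.9), so the rod lies in the tool as assumed. Next I move to the line of the tube with the tip 70 mm outside the mouth.

In the tool's units: 379 mm / 1000 = 0.379, 200 mm / 1000 = 0.2, -0.265 rad / 3.1416 = -0.0844.

Call:
{"name": "carry_out", "arguments": {"fingers": [0,0,0,0,0,0,0,0,0,0,0,0,0,0,0,0,0,0,0,0], "travel": [[0.004,0.02,-0.002],[0.008,0.05,-0.005],[0.014,0.08,-0.01],[0.021,0.11,-0.014],[0.027,0.14,-0.018],[0.033,0.17,-0.021],[0.038,0.2,-0.025],[0.044,0.23,-0.028],[0.049,0.26,-0.032],[0.055,0.29,-0.035],[0.061,0.32,-0.039],[0.066,0.35,-0.042],[0.07,0.37,-0.045],[0.072,0.379,-0.045],[0.072,0.379,-0.045],[0.072,0.379,-0.045],[0.072,0.379,-0.045],[0.072,0.379,-0.045],[0.072,0.379,-0.045],[0.072,0.379,-0.045]], "angular": [[-0.0016,-0.0111,-0.0041],[-0.0032,-0.0255,-0.0095],[-0.006,-0.0446,-0.0169],[-0.0089,-0.0637,-0.0242],[-0.0115,-0.0828,-0.0318],[-0.014,-0.1019,-0.0388],[-0.0169,-0.121,-0.0462],[-0.0194,-0.1401,-0.0535],[-0.022,-0.1592,-0.0608],[-0.0245,-0.1783,-0.0681],[-0.0267,-0.1942,-0.0742],[-0.0286,-0.2069,-0.0789],[-0.0304,-0.2212,-0.0844],[-0.0304,-0.2212,-0.0844],[-0.0304,-0.2212,-0.0844],[-0.0304,-0.2212,-0.0844],[-0.0304,-0.2212,-0.0844],[-0.0304,-0.2212,-0.0844],[-0.0304,-0.2212,-0.0844],[-0.0304,-0.2212,-0.0844]]}}

```text
t: 6.58
ee_pos: [0.6031, 0.1027, 0.4615]
tool_rot: [-3.14, 0.699, -2.954]
wrist_force: [-0.1, 0.4, -0.8]
grip_width: 0.151
finger_force: 59.5
```

```bash
python3 - <<'E'
from h import *
np.set_printoptions(precision=4,suppress=True)
u=fill(10.8);M=np.array([.5165,.0865,.185])
zd=np.cross(-u,[0,0,1]);zd=np.cross(zd,-u);zd/=np.linalg.norm(zd)
o=telemetry.get_obs();print(o["joint_pos"])
plan(M+.245*u+.155*zd,dipR(-u,zd))
R=Ro.from_euler("xyz",o["tool_rot"]).as_matrix();g=o["ee_pos"]+.155*R[:,2]
ims=[]
for n in("scene","top"):
    p,d=viewer.camera(n); np.savez(f"{n}2.npz",p=p,d=d,**viewer.camera_model(n))
    f=dict(np.load(f"{n}2.npz"))
    P=[g+R[:,0]*x for x in(0,.045,.175)]+[M,M-.05*u]
    uv=cv2.projectPoints(np.array(P),cv2.Rodrigues(f["R"])[0],f["t"],f["mtx"],f["dist"])[0][:,0];print(n,uv)
    c=uv[2].astype(int)-[33,30];print(c)
    ims.append(cv2.resize(p[c[1]:c[1]+60,c[0]:c[0]+66,::-1],None,fx=6,fy=6,interpolation=cv2.INTER_CUBIC))
cv2.imwrite("pics/pre_ins.png",np.hstack(ims))
E
```

```text
[ 0.0153  0.139  -0.2156  0.5245  0.1095 -0.1328]
travel [0.2 0.3 0.2] ang [-0.0016  0.0007 -0.0004]
scene [[306.6593 126.902 ]
 [294.7926 133.5466]
 [263.897  150.8703]
 [249.0893 159.149 ]
 [239.1941 164.7004]]
[230 120]
top [[217.6952 143.2552]
 [219.7386 154.7534]
 [225.3088 186.0362]
 [227.9967 201.8594]
 [229.9327 212.6572]]
[192 156]
```

View pics/pre_ins.png

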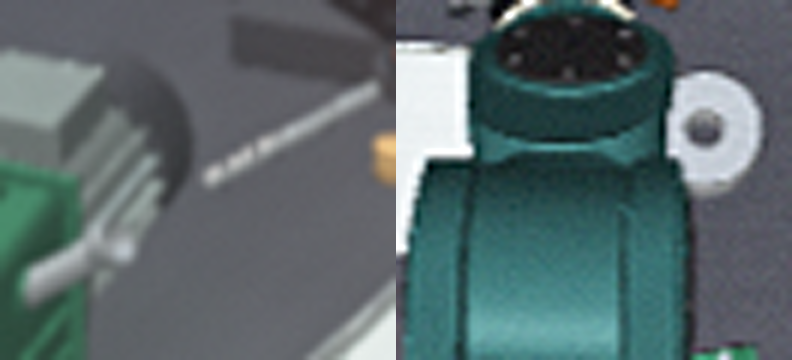

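```bash
python3 - <<'E'
from h import *
np.set_printoptions(precision=2,suppress=True)
u=fill(10.8);M=np.array([.5165,.0865,.185])
o=telemetry.get_obs();R=Ro.from_euler("xyz",o["tool_rot"]).as_matrix();g=o["ee_pos"]+.155*R[:,2]
f=dict(np.load("scene2.npz"))
pr=lambda P,f=f:cv2.projectPoints(np.array(P,float).reshape(-1,3),cv2.Rodrigues(f["R"])[0],f["t"],f["mtx"],f["dist"])[0][:,0]
G=cv2.cvtColor(f["p"],cv2.COLOR_RGB2GRAY).astype(float)
ax=pr([g+R[:,0]*x for x in np.linspace(.06,.175,60)])
for c in range(266,293,2):
    r0=np.interp(c,ax[::-1,0],ax[::-1,1]);rr=np.arange(int(r0)-6,int(r0)+7);w=G[rr,c];w=np.clip(w-np.median(w)-15,0,None)
    print(c,round(r0,2),"obs",round((w*rr).sum()/w.sum(),2),end="; ")
# overlays
y=np.cross([0,0,1],u);y/=np.linalg.norm(y);n=np.cross(u,y)
th=np.linspace(0,2*np.pi,40)
circ=lambda c,r:[c+r*(np.cos(t)*y+np.sin(t)*n) for t in th]
def crop(f,u0,v0,w,h,k):
    a=cv2.resize(f["p"][v0:v0+h,u0:u0+w,::-1],None,fx=k,fy=k,interpolation=cv2.INTER_CUBIC);b=a.copy()
    q=lambda P:np.int32(np.round((pr(P,f)-[u0,v0]+.5)*k))[None]
    cv2.polylines(b,q(circ(M,.0145)),False,(0,0,255));cv2.polylines(b,q(circ(M,.0115)),False,(0,255,255));cv2.polylines(b,q([M,M-.07*u]),False,(0,0,255))
    return np.hstack([a,b])
T=dict(np.load("top.npz"))
cv2.imwrite("pics/ov.png",np.vstack([crop(f,228,145,33,25,12),crop(T,213,194,33,25,12)]))
E
```

```text
266 149.64 obs 148.31; 268 148.51 obs 147.06; 270 147.39 obs 145.97; 272 146.26 obs 145.02; 274 145.14 obs 143.74; 276 144.02 obs 142.84; 278 142.9 obs 141.66; 280 141.77 obs 140.7; 282 140.65 obs 139.67; 284 139.53 obs 138.49; 286 138.4 obs 137.2; 288 137.28 obs 136.23; 290 136.16 obs 135.34; 292 135.6 obs 134.6;
```

View pics/ov.png

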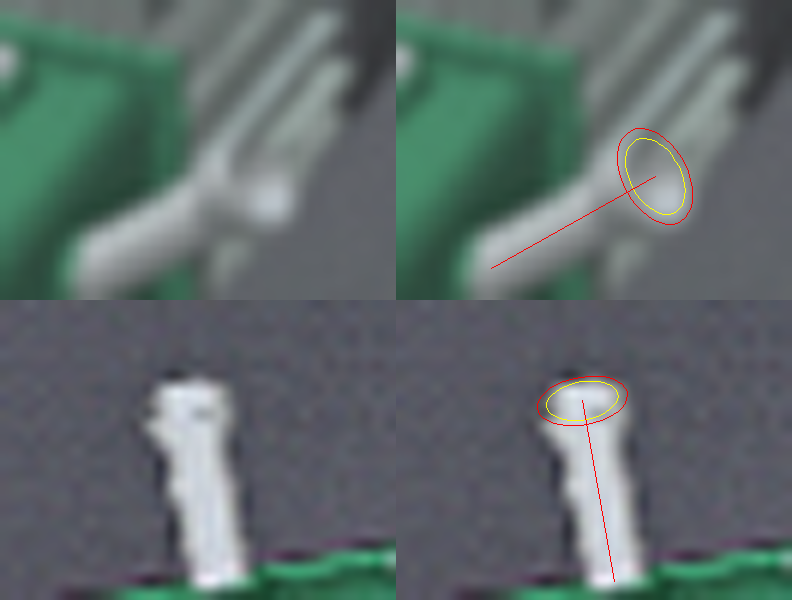

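Scene overlay: the model tube lies on the real one within half a pixel, with the mouth near (260,180). In the top overlay the real flare sits about 0.4 px right of the model. The rod shows about 1.2 px high because the axis sat 151.8 mm ahead of the TCP at the grasp (0.1968 − 0.045) rather than 155. I'll fit the lateral direction numerically.

```bash
python3 - <<'E'
from h import *
np.set_printoptions(precision=2,suppress=True)
from scipy.optimize import least_squares
T=dict(np.load("top.npz"))
pr=lambda P,f=T:cv2.projectPoints(np.array(P,float).reshape(-1,3),cv2.Rodrigues(f["R"])[0],f["t"],f["mtx"],f["dist"])[0][:,0]
G=cv2.cvtColor(T["p"],cv2.COLOR_RGB2GRAY).astype(float)
rows=np.arange(200,218);obs=[];wid=[]
for r in rows:
    w=G[r,218:244];w=np.clip(w-np.median(w)-25,0,80);obs.append((w*np.arange(218,244)).sum()/w.sum());wid.append(w.sum()/80)
obs=np.array(obs);print(obs,np.array(wid))
def mod(p):
    u=fill(p[0]);M=np.array([.5165,.0865+p[1],.185]);q=pr([M-s*u for s in np.linspace(-.02,.1,50)]);return np.interp(rows,q[:,1],q[:,0])
for sl in(slice(0,18),slice(2,17),slice(5,17)):
    s=least_squares(lambda p:(mod(p)-obs)[sl],[10.8,0],x_scale=[1,.001]);print(s.x,s.fun)
# rod with d=.1518 in scene
f=dict(np.load("scene2.npz"));o=telemetry.get_obs();R=Ro.from_euler("xyz",o["tool_rot"]).as_matrix();g=o["ee_pos"]+.1518*R[:,2]
ax=pr([g+R[:,0]*x for x in np.linspace(.06,.175,60)],f);print(np.interp([268,278,288],ax[::-1,0],ax[::-1,1]))
# drive edges: green top mask edge yaw, terminal box/motor
H,s,V=cv2.cvtColor(T["p"],cv2.COLOR_RGB2HSV).transpose(2,0,1).astype(int)
m=(H>60)&(H<95)&(s>70);L=[]
for c in range(214,254):
    col=np.nonzero(m[205:235,c])[0]
    if len(col) and not 228<=c<=236: L.append((c,205+col[0]-.5))
L=np.array(L);Q=onz(T,L,.178);k=np.polyfit(Q[:,1],Q[:,0],1)
r=Q[:,0]-np.polyval(k,Q[:,1]);b=abs(r)<.003;k=np.polyfit(Q[b,1],Q[b,0],1);print("yaw from front edge",np.degrees(np.arctan(-k[0])),b.sum(),len(b))
E
```

```text
[229.   228.43 228.41 228.45 228.07 228.35 228.76 228.96 229.1  229.2
 229.45 229.81 229.92 230.06 230.2  231.9  231.03 230.75] [0.12 4.98 5.28 4.79 6.   5.14 4.25 4.17 4.34 5.09 4.65 4.21 4.22 4.17
 4.58 4.76 4.21 4.42]
[10.55 -0.  ] [-1.05 -0.3  -0.11  0.03  0.58  0.47  0.24  0.21  0.25  0.32  0.25  0.06
  0.12  0.16  0.19 -1.33 -0.29  0.17]
[13.4  0. ] [-0.51 -0.34  0.27  0.2   0.02  0.04  0.12  0.25  0.22  0.08  0.19  0.27
  0.35 -1.13 -0.03]
[15.54  0.  ] [-0.04 -0.19 -0.14 -0.01  0.14  0.15  0.05  0.19  0.31  0.43 -1.01  0.12]
[147.39 141.75 136.11]
yaw from front edge 10.804670259449999 23 31
```

Everything agrees: yaw 10.8° from the gearcase edge, and tube residuals of about 0.1 px. I apply the 3 mm shift along tool z, approach, and enter the flare while watching the force.

In the tool's units: 95 mm / 1000 = 0.095, 3.2 mm / 1000 = 0.0032, -0.001 rad / 3.1416 = -0.0003.

Call:
{"name": "carry_out", "arguments": {"fingers": [0,0,0,0,0,0,0,0,0,0,0,0,0,0], "travel": [[0.005,0.0003,0.0032],[0.015,0.0003,0.0032],[0.03,0.0003,0.0032],[0.045,0.0003,0.0032],[0.06,0.0003,0.0032],[0.066,0.0003,0.0032],[0.072,0.0003,0.0032],[0.077,0.0003,0.0032],[0.081,0.0003,0.0032],[0.085,0.0003,0.0032],[0.089,0.0003,0.0032],[0.093,0.0003,0.0032],[0.095,0.0003,0.0032],[0.095,0.0003,0.0032]], "angular": [[-0.0003,0,0],[-0.0003,0,0],[-0.0003,0,0],[-0.0003,0,0],[-0.0003,0,0],[-0.0003,0,0],[-0.0003,0,0],[-0.0003,0,0],[-0.0003,0,0],[-0.0003,0,0],[-0.0003,0,0],[-0.0003,0,0],[-0.0003,0,0],[-0.0003,0,0]]}}

```text
t: 7.85
ee_pos: [0.5331, 0.0903, 0.3978]
tool_rot: [-3.141, 0.699, -2.953]
wrist_force: [-0.6, -0.6, -1.4]
grip_width: 0.148
finger_force: 59.5
```

```bash
python3 - <<'E'
from h import *
p,d=viewer.camera("scene")
cv2.imwrite("pics/ins.png",cv2.resize(p[130:175,225:285,::-1],None,fx=10,fy=10,interpolation=cv2.INTER_CUBIC))
E
```

```text
(no output)
```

View pics/ins.png

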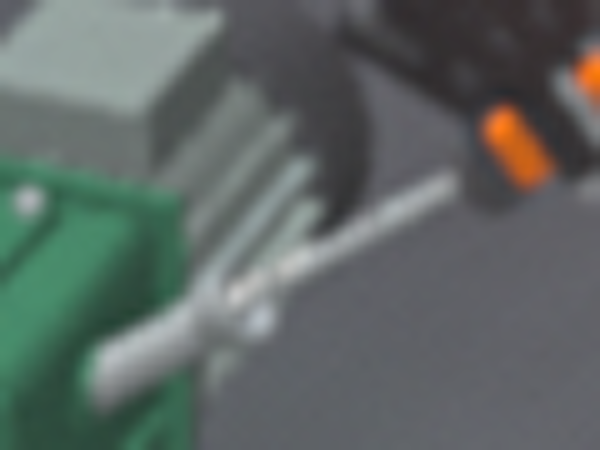

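The rod meets the mouth at about (235,292) in the crop and runs into the flare. I'll go on gently.

In the tool's units: 25 mm / 1000 = 0.025, 24 mm / 1000 = 0.024.

Call:
{"name": "carry_out", "arguments": {"fingers": [0,0,0,0,0,0], "travel": [[0.004,0,0],[0.009,0,0],[0.014,0,0],[0.019,0,0],[0.024,0,0],[0.025,0,0]], "angular": [[0,0,0],[0,0,0],[0,0,0],[0,0,0],[0,0,0],[0,0,0]]}}

```text
t: 8.4
ee_pos: [0.5138, 0.0867, 0.3812]
tool_rot: [-3.142, 0.698, -2.953]
wrist_force: [-1.0, 0.3, -0.6]
grip_width: 0.153
finger_force: 59.5
```

In the tool's units: 35 mm / 1000 = 0.035, 34 mm / 1000 = 0.034.

Call:
{"name": "carry_out", "arguments": {"fingers": [0,0,0,0,0,0,0,0], "travel": [[0.004,0,0],[0.009,0,0],[0.014,0,0],[0.019,0,0],[0.024,0,0],[0.029,0,0],[0.034,0,0],[0.035,0,0]], "angular": [[0,0,0],[0,0,0],[0,0,0],[0,0,0],[0,0,0],[0,0,0],[0,0,0],[0,0,0]]}}

```text
t: 9.07
ee_pos: [0.4875, 0.0817, 0.3587]
tool_rot: [-3.141, 0.698, -2.953]
wrist_force: [-0.2, 0.4, -0.2]
grip_width: 0.155
finger_force: 59.5
```

In the tool's units: 35 mm / 1000 = 0.035, 33 mm / 1000 = 0.033.

Call:
{"name": "carry_out", "arguments": {"fingers": [0,0,0,0,0,0,0,0], "travel": [[0.004,0,0],[0.009,0,0],[0.014,0,0],[0.019,0,0],[0.024,0,0],[0.029,0,0],[0.033,0,0],[0.035,0,0]], "angular": [[0,0,0],[0,0,0],[0,0,0],[0,0,0],[0,0,0],[0,0,0],[0,0,0],[0,0,0]]}}

```text
t: 9.73
ee_pos: [0.4614, 0.0767, 0.3364]
tool_rot: [-3.141, 0.699, -2.953]
wrist_force: [0.9, 0.7, -1.3]
grip_width: 0.154
finger_force: 59.5
```

Now 1 mm steps until the collar pushes back, which should be near 10 mm.

In the tool's units: 6 mm / 1000 = 0.006, 5 mm / 1000 = 0.005.

Call:
{"name": "carry_out", "arguments": {"fingers": [0,0,0,0,0,0,0], "travel": [[0.001,0,0],[0.002,0,0],[0.003,0,0],[0.004,0,0],[0.005,0,0],[0.006,0,0],[0.006,0,0]], "angular": [[0,0,0],[0,0,0],[0,0,0],[0,0,0],[0,0,0],[0,0,0],[0,0,0]]}}

```text
t: 10.32
ee_pos: [0.4573, 0.0758, 0.3329]
tool_rot: [-3.141, 0.699, -2.953]
wrist_force: [-1.1, -0.4, -1.3]
grip_width: 0.153
finger_force: 59.5
```

In the tool's units: 2 mm / 1000 = 0.002, 1.4 mm / 1000 = 0.0014.

Call:
{"name": "carry_out", "arguments": {"fingers": [0,0,0,0], "travel": [[0.0007,0,0],[0.0014,0,0],[0.002,0,0],[0.002,0,0]], "angular": [[0,0,0],[0,0,0],[0,0,0],[0,0,0]]}}

```text
t: 10.65
ee_pos: [0.4559, 0.0756, 0.3317]
tool_rot: [-3.141, 0.699, -2.953]
wrist_force: [0.5, -1.1, -1.2]
grip_width: 0.154
finger_force: 59.5
```

In the tool's units: 1.5 mm / 1000 = 0.0015, 1 mm / 1000 = 0.001.

Call:
{"name": "carry_out", "arguments": {"fingers": [0,0,0,0], "travel": [[0.0005,0,0],[0.001,0,0],[0.0015,0,0],[0.0015,0,0]], "angular": [[0,0,0],[0,0,0],[0,0,0],[0,0,0]]}}

```text
t: 10.98
ee_pos: [0.4547, 0.0753, 0.3307]
tool_rot: [-3.141, 0.699, -2.953]
wrist_force: [-0.7, 0.0, -1.0]
grip_width: 0.151
finger_force: 59.5
```

In the tool's units: 1 mm / 1000 = 0.001, 0.5 mm / 1000 = 0.0005.

Call:
{"name": "carry_out", "arguments": {"fingers": [0,0,0], "travel": [[0.0005,0,0],[0.001,0,0],[0.001,0,0]], "angular": [[0,0,0],[0,0,0],[0,0,0]]}}

```text
t: 11.23
ee_pos: [0.454, 0.0752, 0.3301]
tool_rot: [-3.141, 0.699, -2.952]
wrist_force: [-0.1, -0.5, -0.9]
grip_width: 0.149
finger_force: 59.5
```

In the tool's units: 1 mm / 1000 = 0.001, 0.5 mm / 1000 = 0.0005.

Call:
{"name": "carry_out", "arguments": {"fingers": [0,0,0], "travel": [[0.0005,0,0],[0.001,0,0],[0.001,0,0]], "angular": [[0,0,0],[0,0,0],[0,0,0]]}}

```text
t: 11.48
ee_pos: [0.4533, 0.075, 0.3294]
tool_rot: [-3.141, 0.699, -2.953]
wrist_force: [-0.6, 0.4, -1.5]
grip_width: 0.157
finger_force: 59.5
```

In the tool's units: 1 mm / 1000 = 0.001, 0.5 mm / 1000 = 0.0005.

Call:
{"name": "carry_out", "arguments": {"fingers": [0,0,0], "travel": [[0.0005,0,0],[0.001,0,0],[0.001,0,0]], "angular": [[0,0,0],[0,0,0],[0,0,0]]}}

```text
t: 11.73
ee_pos: [0.4528, 0.0749, 0.3291]
tool_rot: [-3.141, 0.7, -2.952]
wrist_force: [2.3, 1.4, 1.2]
grip_width: 0.156
finger_force: 59.5
```

Contact is starting, about 4 N along the tube. I'll add a little more to confirm the stop.

Call:
{"name": "carry_out", "arguments": {"fingers": [0,0,0], "travel": [[0.0003,0,0],[0.0006,0,0],[0.0006,0,0]], "angular": [[0,0,0],[0,0,0],[0,0,0]]}}

```text
t: 11.98
ee_pos: [0.4526, 0.0749, 0.3291]
tool_rot: [-3.141, 0.701, -2.952]
wrist_force: [4.9, 2.4, 1.1]
grip_width: 0.151
finger_force: 59.4
```

```bash
python3 - <<'E'
from h import *
p,d=viewer.camera("scene")
cv2.imwrite("pics/home.png",cv2.resize(p[130:175,225:285,::-1],None,fx=10,fy=10,interpolation=cv2.INTER_CUBIC))
o=telemetry.get_obs();print(o["wrist_force"]@fill(10.8),o["wrist_force"],o["ee_pos"])
E
```

```text
4.998212748511925 [5.15401181 1.81943419 1.33602168] [0.45260212 0.07487889 0.32906638]
```

View pics/home.png

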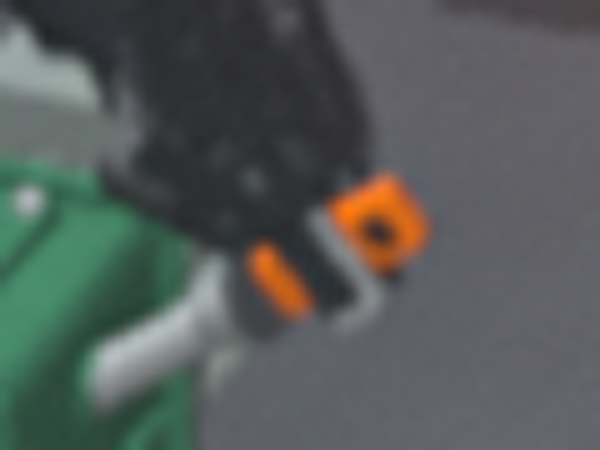

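The dark collar at (255,290) sits against the flare with no gap visible, about 5 N. One more gentle push to be certain, then draw out.

In the tool's units: 0.8 mm / 1000 = 0.0008, 0.4 mm / 1000 = 0.0004.

Call:
{"name": "carry_out", "arguments": {"fingers": [0,0,0,0], "travel": [[0.0004,0,0],[0.0008,0,0],[0.0008,0,0],[0.0008,0,0]], "angular": [[0,0,0],[0,0,0],[0,0,0],[0,0,0]]}}

```text
t: 12.37
ee_pos: [0.4524, 0.0748, 0.329]
tool_rot: [-3.141, 0.702, -2.952]
wrist_force: [7.8, 2.8, 1.6]
grip_width: 0.158
finger_force: 59.2
```

In the tool's units: -190 mm / 1000 = -0.19, -185 mm / 1000 = -0.185.

Call:
{"name": "carry_out", "arguments": {"fingers": [0,0,0,0,0,0,0,0,0,0,0,0,0,0,0,0,0,0,0,0], "travel": [[-0.002,0,0],[-0.006,0,0],[-0.014,0,0],[-0.024,0,0],[-0.036,0,0],[-0.048,0,0],[-0.06,0,0],[-0.072,0,0],[-0.084,0,0],[-0.096,0,0],[-0.108,0,0],[-0.12,0,0],[-0.132,0,0],[-0.145,0,0],[-0.16,0,0],[-0.175,0,0],[-0.185,0,0],[-0.19,0,0],[-0.19,0,0],[-0.19,0,0]], "angular": [[0,0,0],[0,0,0],[0,0,0],[0,0,0],[0,0,0],[0,0,0],[0,0,0],[0,0,0],[0,0,0],[0,0,0],[0,0,0],[0,0,0],[0,0,0],[0,0,0],[0,0,0],[0,0,0],[0,0,0],[0,0,0],[0,0,0],[0,0,0]]}}

```text
t: 14.03
ee_pos: [0.5942, 0.1021, 0.4498]
tool_rot: [-3.141, 0.698, -2.953]
wrist_force: [-0.1, 0.5, -1.0]
grip_width: 0.156
finger_force: 59.4
```

```bash
python3 - <<'E'
from h import *
np.set_printoptions(precision=4,suppress=True)
# final: x_d yaw a; tip at tray centre (.633,.292)
for a in(90,):
    x=np.array([np.cos(np.radians(a)),np.sin(np.radians(a)),0])
    g=np.array([.633,.292,.125])-.175*x
    print("grip",g); 
    t=g+[0,0,.1518]
    R=dipR(x,[0,0,1])
    plan(t+[0,0,.15],R); plan(t,R)
o=telemetry.get_obs();print(o["joint_pos"],o["ee_pos"])
T=dict(np.load("top.npz"));print("hub,shaft",onz(T,[(380*.64,278*.64),(450*.64,231*.64)],.05))
print("brush",onz(T,[(221*.64,273*.64),(207*.64,340*.64)],.03))
E
```

```text
grip [0.633 0.117 0.125]
travel [-16.5   7.4  43.9] ang [0.6114 0.5059 1.6795]
travel [ 79.9   7.4 158.8] ang [0.6114 0.5059 1.6795]
[ 0.014   0.1288 -0.2599  0.4912  0.1119 -0.1346] [0.5942 0.1021 0.4498]
hub,shaft [[ 0.6388  0.0334  0.05  ]
 [ 0.7747 -0.1543  0.05  ]]
brush [[0.6461 0.4694 0.03  ]
 [0.4614 0.4943 0.03  ]]
```

In the tool's units: -49 mm / 1000 = -0.049, -40 mm / 1000 = -0.04, 0.05 rad / 3.1416 = 0.0159.

Call:
{"name": "carry_out", "arguments": {"fingers": [0,0,0,0,0,0,0,0,0,0,0,0,0,0,0,0,0,0,0,0], "travel": [[-0.01,0.001,0.001],[-0.02,0.003,0.002],[-0.03,0.005,0.003],[-0.04,0.007,0.004],[-0.049,0.007,0.006],[-0.049,0.007,0.006],[-0.049,0.007,0.006],[-0.049,0.007,0.006],[-0.049,0.007,0.006],[-0.049,0.007,0.006],[-0.049,0.007,0.006],[-0.049,0.007,0.006],[-0.049,0.007,0.006],[-0.049,0.007,0.006],[-0.049,0.007,0.006],[-0.049,0.007,0.006],[-0.049,0.007,0.006],[-0.049,0.007,0.006],[-0.049,0.007,0.006],[-0.049,0.007,0.006]], "angular": [[0.0057,0.0048,0.0159],[0.0156,0.0127,0.0427],[0.0274,0.0226,0.0748],[0.0388,0.0321,0.107],[0.0506,0.042,0.1391],[0.0624,0.0516,0.1709],[0.0738,0.0611,0.2031],[0.0856,0.071,0.2352],[0.0974,0.0805,0.2674],[0.1089,0.0901,0.2995],[0.1206,0.0999,0.3314],[0.1324,0.1095,0.3635],[0.1442,0.119,0.3957],[0.1557,0.1289,0.4278],[0.1674,0.1385,0.4596],[0.1789,0.148,0.4918],[0.1888,0.1563,0.5185],[0.1946,0.161,0.5346],[0.1946,0.161,0.5346],[0.1946,0.161,0.5346]]}}

```text
t: 15.7
ee_pos: [0.6337, 0.1165, 0.4768]
tool_rot: [3.141, 0.001, 1.572]
wrist_force: [0.4, 0.0, -1.2]
grip_width: 0.152
finger_force: 59.5
```

```bash
python3 - <<'E'
from h import *
np.set_printoptions(precision=4,suppress=True)
plan([.633,.117,.125+.1518],dipR([0,1,0],[0,0,1]))
E
```

```text
travel [  0.6  -0.8 200. ] ang [0.0008 0.0005 0.0017]
```

In the tool's units: 200 mm / 1000 = 0.2, 198 mm / 1000 = 0.198.

Call:
{"name": "carry_out", "arguments": {"fingers": [0,0,0,0,0,0,0,0,0,0,0,0,0,0,0,0], "travel": [[0,0,0.01],[0,0,0.03],[0,0,0.055],[0,0,0.08],[0,0,0.105],[0,0,0.13],[0,0,0.155],[0,0,0.175],[0,0,0.19],[0,0,0.198],[0,0,0.2],[0,0,0.2],[0,0,0.2],[0,0,0.2],[0,0,0.2],[0,0,0.2]], "angular": [[0,0,0],[0,0,0],[0,0,0],[0,0,0],[0,0,0],[0,0,0],[0,0,0],[0,0,0],[0,0,0],[0,0,0],[0,0,0],[0,0,0],[0,0,0],[0,0,0],[0,0,0],[0,0,0]]}}

```text
t: 17.03
ee_pos: [0.634, 0.1167, 0.2778]
tool_rot: [3.14, -0.0, 1.571]
wrist_force: [0.5, 0.7, -0.5]
grip_width: 0.154
finger_force: 59.5
```

```bash
python3 - <<'E'
from h import *
p,d=viewer.camera("scene")
cv2.imwrite("pics/fin.png",cv2.resize(p[110:240,220:370,::-1],None,fx=4.5,fy=4.5,interpolation=cv2.INTER_CUBIC))
print(telemetry.get_obs()["qvel"])
E
```

```text
[-0.00155418  0.00273183 -0.00304831 -0.00175952 -0.00017911  0.00137092]
```

View pics/fin.png

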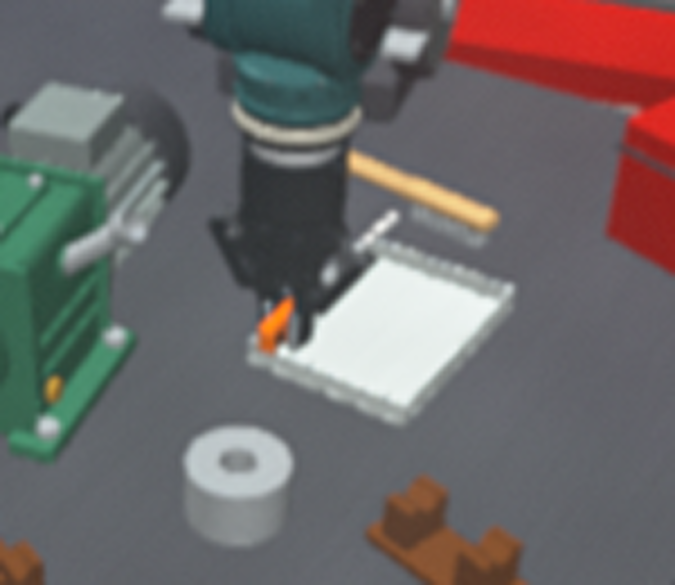

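The rod is level with the white marked face up, and the tip shows at (395,215), native (307.6,157.4). I'll check that this matches a point over the tray, then hand in.

```bash
python3 - <<'E'
from h import *
q=onz(dict(np.load("scene.npz")),[(307.6,157.4)],.125)[0];print(q)
if abs(q[0]-.633)<.05 and abs(q[1]-.293)<.05: print(order.finish_job())
E
```

```text
[0.63660224 0.29011572 0.125     ]
the job is handed in; nothing more can be done
None
```

The oil is dipped and the job handed in: the collar seated with about 8 N, the stick was drawn out, and it is held level and still, marked face up, with its tip about 125 mm above the bench over the tray's centre; no verdict was returned.

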